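Set the brake screw of a restorer's turning stand

ROBOT

A 6-joint arm with a two-finger parallel gripper is mounted at the origin on the work surface. World frame = base frame: x ahead of the robot, y to its left, z up, the work surface at z = 0. Lengths are in m, angles in rad, forces in N, time in s.
With the tool pointing down it reaches from about 0.35 to 0.775 m from the base axis. Payload 7.3 kg.
Tool frame: the origin (TCP) lies midway between the tips of the shut fingers; the grasp point (between the pads) lies 19 mm behind it; x points along the fingers, y is the direction in which the jaws open and shut, and the axes are right-handed (so a half turn about x gives the same grasp; the last joint's range is limited). The gripper opens to 92 mm and grips with 3 to 60 N. Pads are 19 mm wide; open, the fingers measure 130 mm over their backs; the gripper's body (75 mm by 190 mm) begins 47 mm behind the grasp point.
Start: joints at [-1.274, 0.342, 1.524, -0, 1.275, -0.146], TCP at [0.225, -0.474, 0.197] pointing down, gripper open.
Joint ranges: [-2.53, 2.53], [-0.77, 2.02], [0.04, 2.7], [-1, 4.14], [0.28, 2.66], [-3.11, 3.11]. Speed limits (rad/s): [2.57, 2.57, 3.14, 3.14, 3.14, 3.14].

INTERFACE

Orientations are given as a unit quaternion [w, x, y, z].
In Python, from cell import telemetry, eyes, ctrl gives the robot as it stands.
- The arm moves only by the shell command python3 -m handwheel 'ROWS' [FORCE]. ROWS is JSON, a list of rows, each a list of 3 entries, a list of its own where there are three numbers: the shift along the world's x, y, z in cm, then the turn about the world's z in rad, then the finger opening in cm, from 0 to 9.18. In form: [[[tx, ty, tz], spin, claw], ...]. A call has 1 to 12 rows; each row is the pose to reach, as a shift and turn from the pose commanded when the call began; what a row does not reach only later rows make up. A row lasts 1/12 s, in which the tool goes at most 41.7 mm and 7.16 degrees, less where a joint would pass 70% of its speed; a pose out of reach is approached as far as the arm can. A call with a gripper value outside its range is refused whole. The fingers move at their own pace and stop on an object; FORCE is the grip in N (left out, the last holds). Time passes only in rows, so rows that repeat a pose let the fingers close. It gives the time, the measured TCP pose, the force and the opening at its end, in the units of the state.
- telemetry.sense(): the state, without advancing time (a new reading comes with each control period).
- eyes.snapshot(name): name is "scene" or "side" or "wrist"; returns a dict with "img" (480x640x3 uint8, red, green, blue), "intrinsics" (3x3 intrinsics, pixels), "k1" (the pictures are not rectified: a ray, as slopes to the right and down, at radius r is drawn at 1 + k1 r^2 times it, then the intrinsics apply), "eye" and "rotation" of the camera in the world. Camera axes: x right, y up, looking along -z (the intrinsics and any distortion apply to the point x, -y, -z); pixel columns grow to the right and rows downward; lengths in m; the calibration is good to about 2 mm. A picture is of the moment at which its call begins. There is no depth.
- ctrl.sign_off(): hands the job in, once; it reports no verdict.
The state is a dict: "clock": time; "joint_pos": joint angles; "qd": joint speeds; "joint_efforts": joint torques, N m; "position": TCP position; "tcp_rot": TCP orientation; "contact_force": force on the tool from outside, world axes, zero at the start; "wrist_torque": the same for the moment, N m; "width": finger opening in m.
Only numpy, scipy, OpenCV 4.12 (cv2) and the standard library are available. Lean on these libraries where they do the work, as an engineer would, in place of code of your own. Each camera call takes 0.05 s, during which the arm holds its last target.

TASK

Set the brake of the turning stand: turn its square-headed brake screw clockwise until it bottoms firmly on the rubber-faced shoe, stopping once you feel it come up tight so that the shoe is not crushed, then back it off a quarter of a turn and let go. Leave the jar, the bowl and the brush where they are.

Things in the scene. Friction and masses are not known exactly. Their poses are not given: they have to be found in the camera images.
- stand: turning stand, fixed to the bench: wooden turntable 260 mm across, its top 45 mm above the bench; origin under its centre at bench height, z up. A turned wooden plinth (72 mm wide, top 110 mm above the bench) stands on it. A dark steel bracket (44 mm wide, top 75 mm above the bench) reaches over the rim; the brake screw goes down through it, 115 mm along the stand's -x. Nothing else on it moves.
- screw_head (a point): centre of the brake screw's upright square steel head, 30 x 30 mm across flats, 32 mm high; its underside is 25 to 45 mm above the bracket's top. z is the screw axis, up; x and y are square to the flats and turn with the head (x towards the groove in its top). Right-hand thread, 6 mm a turn: clockwise from above drives it down. It starts 0.35 to 0.7 turns above the shoe.
- screw_tip (a point): lower end of the screw, 66 mm below the head's centre, hidden by the bracket. It turns freely at 0.05 N m; from first touch of the tip on the shoe the torque rises by about 2 N m per radian. It is bottomed from 0.05 rad past first touch (about 0.16 N m) and crushes the shoe from 0.35 rad past it (about 0.75 N m). Let go while bottomed, it springs back to first touch; elsewhere it stays.
- shoe_face (a point): top face of the brake shoe on the screw axis, which the tip bottoms on, z up; hidden by the bracket, 50 to 58 mm above the bench, differing from stand to stand. The readings of this and the tip are too coarse to set the screw by: go by feel. The quarter turn counts from first touch, with some 30 degrees of tolerance.
- jar_mid (a point): middle of a loose lidded glass jar, 52 mm wide and 75 mm high, a bystander beside the stand
- bowl_mid (a point): middle of a loose plastic bowl, 90 mm wide and 40 mm high, a bystander beside the stand
- brush_grip (a point): handle of a loose paint brush lying on the bench, a bystander

How it is judged:
On the way:
1. the screw has been turned down until it bears firmly on the shoe (0.05 rad or more past first touch) (z of screw_tip in the frame of shoe_face below -4.8e-05 m), for 0.1 s.
At the end, for the whole second after the job is handed in: After bottoming, the screw stands a quarter of a turn off the shoe, give or take 30 degrees (a gap of 1.0 to 2.0 mm, 1.5 mm being a quarter turn), released, with the jar, bowl and brush within 30 mm of where they began (z of screw_tip in the frame of shoe_face between 0.001 and 0.002 m and distance of each of jar_mid, bowl_mid, brush_grip from where it was at the start of the episode below 0.03 m); the robot touches nothing.
It fails at once if the shoe is crushed: the screw is forced 0.35 rad or more past first touch (about 0.75 N m) (z of screw_tip in the frame of shoe_face below -0.000334 m).
It fails at once if the jar, the bowl or the brush is pushed more than 30 mm (distance of any of jar_mid, bowl_mid, brush_grip from where it was at the start of the episode above 0.03 m).
It also fails if it takes over 72 s, if anything falls off the work surface, if the arm or the gripper's body presses on something with over 40 N, if the wrist force passes 120 N, or if a joint passes its speed limit or range.

## Working session

There is one attempt and no reset: what is moved stays moved. The work goes in short steps, Python scripts to look and compute and a shell command to move; the robot and the scene stay as the last step left them, time stands still between calls to the robot, and variables do not carry over. Pictures are saved under pics/ and viewed, and the job is handed in when it is done.

```bash
ls; mkdir -p pics
python3 - <<'E'
from cell import telemetry, eyes, ctrl
import cv2
print(telemetry.sense())
for n in ["scene","side","wrist"]:
    s=eyes.snapshot(n); cv2.imwrite(f"pics/{n}0.png",s["img"][:,:,::-1]); print(n,s["intrinsics"],s["k1"],s["eye"],s["rotation"])
E
```

```text
pics
{'clock': 0.0, 'joint_pos': array([-1.27402190e+00,  3.42742390e-01,  1.52503246e+00, -2.17934227e-05,
        1.27540464e+00, -1.45997393e-01]), 'qd': array([ 3.97327595e-04, -2.26688089e-04,  2.22568729e-04,  8.90645361e-05,
        3.03273176e-04, -2.34373266e-04]), 'joint_efforts': array([-4.21807817e-05, -4.31248999e+01, -2.44220692e+01,  7.18009262e-02,
        5.58930205e-02, -1.33178100e-04]), 'position': array([ 0.22481154, -0.47391751,  0.19652941]), 'tcp_rot': array([-0.15471113, -0.68979886, -0.15582889,  0.68989807]), 'contact_force': array([-0.52142777, -0.23739901, -0.12991263]), 'wrist_torque': array([ 0.02842336, -0.03479501,  0.03742207]), 'width': 0.09211202153475317}
scene [[523.59009657   0.         311.12776574]
 [  0.         523.59009657 240.2409175 ]
 [  0.           0.           1.        ]] -0.15592371216866988 [ 0.98798447 -0.66460317  0.7381765 ] [0.87555759 0.40955007 0.10617933 0.23322434]
side [[570.25715345   0.         326.67507905]
 [  0.         570.25715345 241.65524536]
 [  0.           0.           1.        ]] -0.07318864672922344 [ 0.47324627 -0.75125921  0.80489381] [ 0.90598919  0.41538093 -0.02773873 -0.07663434]
wrist [[421.4087088    0.         323.15336358]
 [  0.         421.4087088  240.62061093]
 [  0.           0.           1.        ]] -0.08390031064023826 [ 0.2842808  -0.44659305  0.38425351] [ 0.83875471 -0.10352897  0.06591438 -0.53049749]
```

View pics/scene0.png

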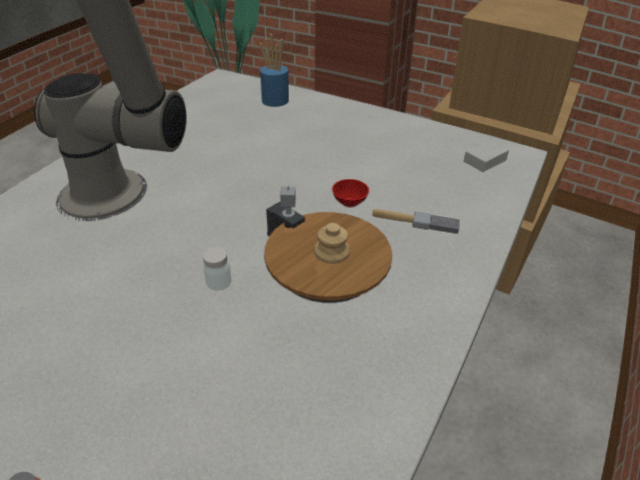

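View pics/side0.png

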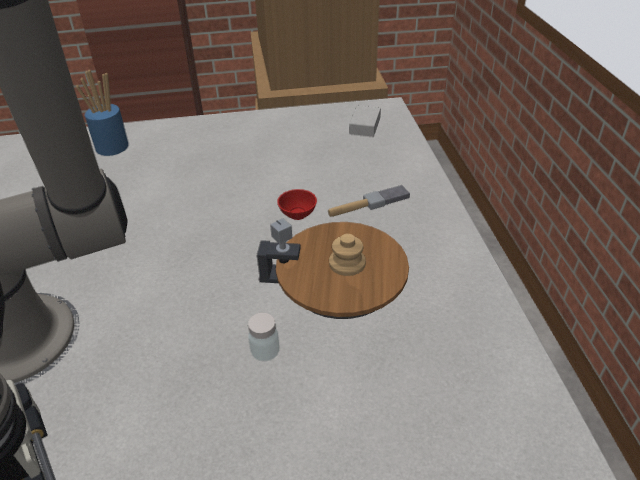

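View pics/wrist0.png

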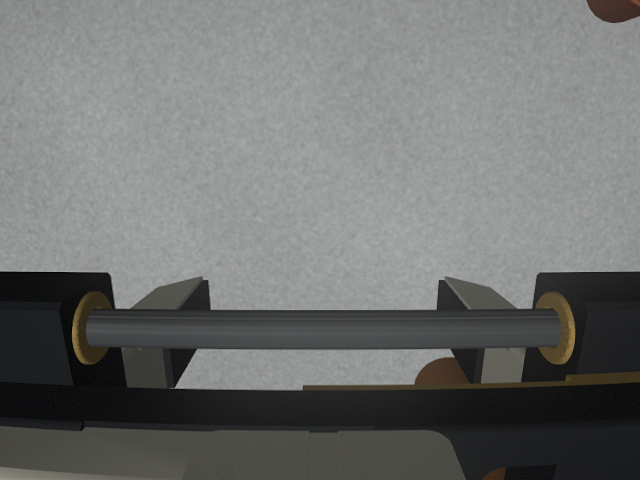

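The scene view shows the screw head at about (288,195), the bracket below it, the jar at (217,268), the bowl at (350,193) and the brush at (415,218). In the side view the head is at (282,231), the jar at (263,337), the bowl at (297,206) and the brush at (370,200). Next I'll zoom in on the head.

```bash
cat > h.py <<'E'
import numpy as np, cv2
from scipy.spatial.transform import Rotation as R
def rot(q): return R.from_quat([q[1],q[2],q[3],q[0]]).as_matrix()
def ray(s,uv):
    K=s["intrinsics"];k=float(s["k1"])
    d=cv2.undistortPoints(np.array([[uv]],float),K,np.array([k,0,0,0,0.]),).ravel()
    v=rot(s["rotation"])@np.array([d[0],-d[1],-1]); return np.array(s["eye"]),v/np.linalg.norm(v)
def plane(s,uv,z):
    o,d=ray(s,uv); return o+d*(z-o[2])/d[2]
def tri(*sv):
    A=np.zeros((3,3));b=np.zeros(3);rs=[ray(*x) for x in sv]
    for o,d in rs:
        P=np.eye(3)-np.outer(d,d);A+=P;b+=P@o
    p=np.linalg.solve(A,b)
    return p,[np.linalg.norm((np.eye(3)-np.outer(d,d))@(p-o)) for o,d in rs]
E
python3 - <<'E'
import cv2,numpy as np
a=cv2.imread("pics/scene0.png")[170:250,250:330]; b=cv2.imread("pics/side0.png")[210:290,245:325]
cv2.imwrite("pics/z0.png",np.hstack([cv2.resize(i,(400,400),interpolation=cv2.INTER_CUBIC) for i in(a,b)]))
E
```

```text
(no output)
```

View pics/z0.png

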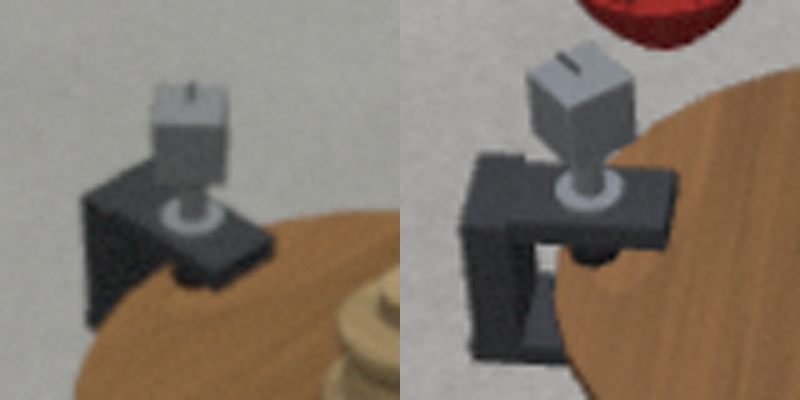

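Run:
```python
from h import *
from cell import eyes
sc=eyes.snapshot("scene");sd=eyes.snapshot("side")
f=lambda x,y:(250+x/5-.4,170+y/5-.4); g=lambda x,y:(245+x/5-.4,210+y/5-.4)
p,e=tri((sc,f(190.5,105)),(sd,g(180.5,74)));print("top",p,e)
A=[plane(sc,f(*c),p[2])[:2] for c in [(157,84),(227,87),(229,126),(152,124)]]
B=[plane(sd,g(*c),p[2])[:2] for c in [(128,73),(169,107),(235,75),(192,41)]]
for C in(A,B):
  C=np.array(C);print(C.round(4).tolist(),C.mean(0),[(np.degrees(np.arctan2(*(C[(i+1)%4]-C[i])[::-1])).round(1),np.linalg.norm(C[(i+1)%4]-C[i]).round(4)) for i in range(4)])
print("groove",plane(sc,f(191,84),p[2])[:2],plane(sd,g(158,55),p[2])[:2])
print("bracket washer",tri((sc,f(192,215)),(sd,g(189,188))))
print("plinth top",tri((sc,(333,230)),(sd,(348,241))))
print("jar lid",tri((sc,(215,256)),(sd,(262,324))),"bowl",plane(sc,(350,188),.04),plane(sd,(297,202),.04),"brush",plane(sd,(330,211),.01),plane(sd,(408,194),.01))
```

```text
top [0.51351149 0.07842727 0.13423325] [np.float64(0.0015529699853229558), np.float64(0.001552969985322932)]
[[0.4946, 0.082], [0.5206, 0.0945], [0.5357, 0.0711], [0.5081, 0.0568]] [0.51474359 0.0760972 ] [(np.float64(25.6), np.float64(0.0289)), (np.float64(-57.3), np.float64(0.0279)), (np.float64(-152.6), np.float64(0.031)), (np.float64(118.3), np.float64(0.0286))]
[[0.4942, 0.085], [0.5074, 0.0624], [0.5336, 0.0767], [0.5199, 0.0999]] [0.51378312 0.08100174] [(np.float64(-59.8), np.float64(0.0262)), (np.float64(28.6), np.float64(0.0298)), (np.float64(120.5), np.float64(0.027)), (np.float64(-149.8), np.float64(0.0297))]
groove [0.50666908 0.08899709] [0.50634821 0.09376168]
bracket washer (array([0.51303939, 0.07790162, 0.07827171]), [np.float64(0.001402104120147832), np.float64(0.0014021041201478343)])
plinth top (array([0.63549102, 0.04649607, 0.1023058 ]), [np.float64(0.0011593671978773722), np.float64(0.0011593671978773852)])
jar lid (array([ 0.458813  , -0.10290108,  0.07072082]), [np.float64(0.0009318947034309815), np.float64(0.0009318947034309474)]) bowl [0.56226802 0.27477336 0.04      ] [0.56325891 0.27059828 0.04      ] brush [0.63657945 0.26324303 0.01      ] [0.82861658 0.29505404 0.01      ]
```

```bash
python3 - <<'E'
from h import *
from cell import telemetry
s=telemetry.sense();M=rot(s["tcp_rot"]);print(M.round(3));print(np.degrees(np.arctan2(M[1,1],M[0,1])))
print((np.array([.5135,.078,.20])-s["position"])*100)
E
python3 -m handwheel '[[[0,0,3],0.12,9.18],[[0,0,3],0.24,9.18],[[0,0,3],0.24,9.18]]'
python3 -c "
from cell import telemetry
print(telemetry.sense()['joint_pos'])"
```

```text
[[-0.     0.428 -0.904]
 [ 0.001 -0.904 -0.428]
 [-1.    -0.001 -0.   ]]
-64.62948050741048
[28.86013119 55.21636674  0.31110559]
clock: 0.5
position: [0.2252, -0.475, 0.2284]
tcp_rot: [-0.239, -0.666, -0.237, 0.666]
contact_force: [-0.3, -0.2, 0.3]
width: 0.0922
[-1.27397625e+00  3.18807715e-01  1.47029343e+00  1.56673842e-05
  1.34977416e+00 -3.90308340e-01]
```

```bash
python3 -m handwheel '[[[2,3,0],0.12,9.18],[[4,6,0],0.24,9.18],[[6,9,0],0.36,9.18],[[8,12,0],0.48,9.18],[[10,16,0],0.6,9.18],[[12,20,0],0.72,9.18],[[14,24,0],0.84,9.18],[[16,28,0],0.96,9.18],[[18,31,0],1.08,9.18],[[20,34,0],1.2,9.18],[[22,37,0],1.32,9.18],[[24,40,0],1.44,9.18]]'
python3 -m handwheel '[[[0,2,0],0.12,9.18],[[1,4,0],0.24,9.18],[[2,6,0],0.36,9.18],[[2,8,0],0.48,9.18],[[3,10,0],0.6,9.18],[[4,12,0],0.72,9.18],[[4.9,14,0],0.84,9.18],[[4.9,15.2,0],0.96,9.18],[[4.9,15.2,0],1.08,9.18],[[4.9,15.2,0],1.2,9.18],[[4.9,15.2,0],1.32,9.18],[[4.9,15.2,0],1.44,9.18]]'
python3 -m handwheel '[[[0,0,0],0.076,9.18],[[0,0,0],0.076,9.18],[[0,0,0],0.076,9.18]]'
python3 - <<'E'
from h import *
from cell import telemetry,eyes
s=telemetry.sense();M=rot(s["tcp_rot"]);print(s["position"],s["joint_pos"],np.degrees(np.arctan2(M[1,1],M[0,1])))
for n in ["wrist","scene"]:
    w=eyes.snapshot(n); cv2.imwrite(f"pics/{n}1.png",w["img"][:,:,::-1]);
E
```

```text
clock: 1.5
position: [0.4652, -0.0721, 0.2266]
tcp_rot: [0.617, 0.344, 0.618, -0.344]
contact_force: [0.9, -1.1, -0.4]
width: 0.0918
clock: 2.5
position: [0.5134, 0.0778, 0.2262]
tcp_rot: [0.691, -0.148, 0.692, 0.149]
contact_force: [-0.7, -0.2, -0.3]
width: 0.0922
clock: 2.75
position: [0.5136, 0.0776, 0.2266]
tcp_rot: [0.685, -0.172, 0.686, 0.172]
contact_force: [-0.9, -0.4, -0.8]
width: 0.0914
[0.51357674 0.07762662 0.22655443] [ 2.32012000e-03  3.10854041e-01  1.48684755e+00  1.02874971e-04
  1.34528901e+00 -2.06072301e+00] 118.20231681390277
```

View pics/wrist1.png

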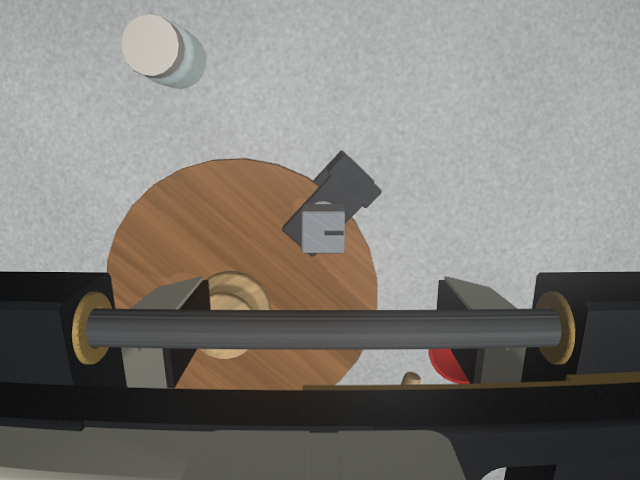

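Run:
```python
import cv2
a=cv2.imread("pics/wrist1.png")[190:270,280:380]
cv2.imwrite("pics/z1.png",cv2.resize(a,(750,600),interpolation=cv2.INTER_CUBIC))
```

```text
(no output)
```

View pics/z1.png

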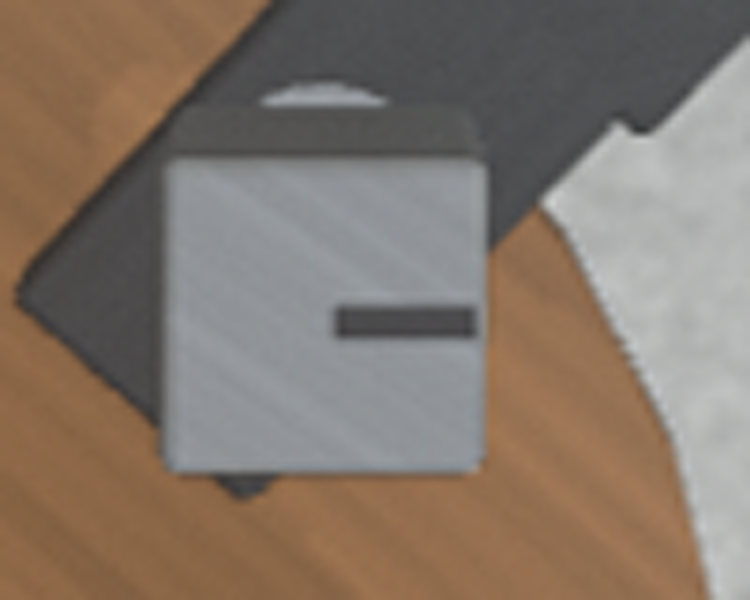

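The head is square to the jaws to within half a degree, with its top centre at (323,232) in the wrist view.

Run:
```python
from h import *
from cell import telemetry,eyes
w=eyes.snapshot("wrist");sc=eyes.snapshot("scene");sd=eyes.snapshot("side")
u=lambda x,y:(280+x/7.5-.45,190+y/7.5-.45)
f=lambda x,y:(250+x/5-.4,170+y/5-.4); g=lambda x,y:(245+x/5-.4,210+y/5-.4)
print(tri((w,u(325,315)),(sc,f(190.5,105)),(sd,g(180.5,74))))
print(tri((w,u(325,315)),(sc,f(190.5,105))),tri((w,u(325,315)),(sd,g(180.5,74))))
for z in(.128,.134,.14):
  C=np.array([plane(w,u(*c),z)[:2] for c in [(163,157),(487,157),(487,472),(165,472)]]);print(z,C.mean(0),[(np.degrees(np.arctan2(*(C[(i+1)%4]-C[i])[::-1])).round(1),np.linalg.norm(C[(i+1)%4]-C[i]).round(4)) for i in range(4)])
```

```text
(array([0.51363773, 0.07692716, 0.13517686]), [np.float64(0.0006600808263963014), np.float64(0.001502166559403633), np.float64(0.0017719061041252412)])
(array([0.51372823, 0.07674607, 0.13343658]), [np.float64(0.00021991667858550768), np.float64(0.00021991667858540934)]) (array([0.51299802, 0.07616153, 0.13794474]), [np.float64(0.00035231370736658565), np.float64(0.0003523137073665648)])
0.128 [0.51475984 0.07729329] [(np.float64(118.3), np.float64(0.0298)), (np.float64(29.0), np.float64(0.0301)), (np.float64(-61.7), np.float64(0.0303)), (np.float64(-152.1), np.float64(0.0301))]
0.134 [0.5135382  0.07664092] [(np.float64(118.3), np.float64(0.0292)), (np.float64(29.0), np.float64(0.0294)), (np.float64(-61.7), np.float64(0.0297)), (np.float64(-152.1), np.float64(0.0294))]
0.14 [0.51231656 0.07598856] [(np.float64(118.3), np.float64(0.0285)), (np.float64(29.0), np.float64(0.0288)), (np.float64(-61.7), np.float64(0.0291)), (np.float64(-152.1), np.float64(0.0288))]
```

```bash
python3 -m handwheel '[[[0,-0.07,-3],0.003,9.18],[[0,-0.07,-6],0.003,9.18],[[0,-0.07,-9],0.003,9.18],[[0,-0.07,-11],0.003,9.18],[[0,-0.07,-12.6],0.003,9.18],[[0,-0.07,-12.6],0.003,9.18],[[0,-0.07,-12.6],0.003,9.18]]'
python3 -m handwheel '[[[0,0,0],0,2.8],[[0,0,0],0,2.8],[[0,0,0],0,2.8],[[0,0,0],0,2.8],[[0,0,0],0,2.8],[[0,0,0],0,2.8],[[0,0,0],0,2.8],[[0,0,0],0,2.8],[[0,0,0],0,2.8],[[0,0,0],0,2.8]]' 15
python3 - <<'E'
from h import *
from cell import telemetry,eyes
s=telemetry.sense();print(s);M=rot(s["tcp_rot"]);print(np.degrees(np.arctan2(M[1,1],M[0,1])))
a=eyes.snapshot("scene")["img"][150:270,220:380,::-1];b=eyes.snapshot("side")["img"][170:290,200:360,::-1]
cv2.imwrite("pics/z2.png",np.hstack([cv2.resize(i,(400,300),interpolation=cv2.INTER_CUBIC) for i in(a,b)]))
E
```

```text
clock: 3.58
position: [0.5137, 0.0769, 0.101]
tcp_rot: [0.685, -0.175, 0.686, 0.175]
contact_force: [0.4, 0.9, 0.2]
width: 0.0915
clock: 4.42
position: [0.514, 0.0769, 0.1012]
tcp_rot: [0.685, -0.175, 0.685, 0.175]
contact_force: [0.5, 0.2, 0.6]
width: 0.0306
{'clock': 4.4167, 'joint_pos': array([ 9.28240984e-04,  4.31206957e-01,  1.67609302e+00,  1.02327215e-04,
        1.03444121e+00, -2.07008340e+00]), 'qd': array([ 0.00042287, -0.00066602,  0.00117702, -0.00018707, -0.00265502,
       -0.00010463]), 'joint_efforts': array([ 4.22566314e-03, -4.44264257e+01, -2.11440074e+01, -9.76596843e-02,
        3.05747800e-02, -4.14790975e-07]), 'position': array([0.51395126, 0.07690768, 0.10118918]), 'tcp_rot': array([ 0.68506706, -0.17495377,  0.6851535 ,  0.17503995]), 'contact_force': array([0.53765866, 0.23939007, 0.58888584]), 'wrist_torque': array([ 0.2541349 , -0.04267966,  0.0112939 ]), 'width': 0.030588951541763103}
118.65722955740044
```

View pics/z2.png

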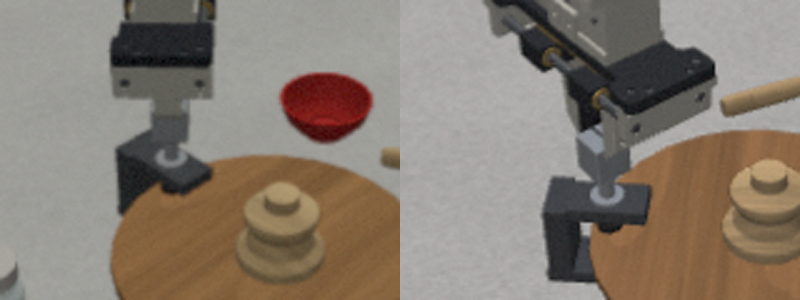

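The head is gripped (opening 30.6 mm) with the fingers clear of the bracket. At least 2.2 rad is free, so I'll turn the first part quickly and then probe in small steps.

```bash
cat > t.py <<'E'
from h import *
from cell import telemetry
s=telemetry.sense();M=rot(s["tcp_rot"]);print("yaw",np.arctan2(M[1,1],M[0,1]).round(4),"Tq",s["wrist_torque"].round(3),"F",s["contact_force"].round(2),"j6",s["joint_pos"][5].round(4),"e6",s["joint_efforts"][5].round(4),s["width"].round(4),s["position"].round(4),s["clock"])
E
python3 -m handwheel '[[[0,0,0],0,2.8],[[0,0,0],0,2.8],[[0,0,-0.01],-0.05,2.8],[[0,0,-0.02],-0.15,2.8],[[0,0,-0.03],-0.25,2.8],[[0,0,-0.03],-0.35,2.8],[[0,0,-0.04],-0.45,2.8],[[0,0,-0.05],-0.55,2.8],[[0,0,-0.06],-0.65,2.8],[[0,0,-0.07],-0.75,2.8],[[0,0,-0.08],-0.8,2.8],[[0,0,-0.08],-0.8,2.8]]' 40 >/dev/null; python3 t.py
python3 -m handwheel '[[[0,0,-0.01],-0.1,2.8],[[0,0,-0.02],-0.2,2.8],[[0,0,-0.03],-0.3,2.8],[[0,0,-0.04],-0.4,2.8],[[0,0,-0.05],-0.5,2.8],[[0,0,-0.06],-0.6,2.8],[[0,0,-0.07],-0.7,2.8],[[0,0,-0.08],-0.8,2.8],[[0,0,-0.08],-0.8,2.8],[[0,0,-0.08],-0.8,2.8]]' >/dev/null; python3 t.py;python3 - <<'E'
from h import *
from cell import eyes
a=eyes.snapshot("scene")["img"][150:270,220:380,::-1];b=eyes.snapshot("side")["img"][170:290,200:360,::-1]
cv2.imwrite("pics/z3.png",np.hstack([cv2.resize(i,(400,300),interpolation=cv2.INTER_CUBIC) for i in(a,b)]))
E
```

```text
Traceback (most recent call last):
  File "t.py", line 3, in <module>
    s=telemetry.sense();M=rot(s["tcp_rot"]);print("yaw",np.arctan2(M[1,1],M[0,1]).round(4),"Tq",s["wrist_torque"].round(3),"F",s["contact_force"].round(2),"j6",s["joint_pos"][5].round(4),"e6",s["joint_efforts"][5].round(4),s["width"].round(4),s["position"].round(4),s["clock"])
                                                                                                                                                                                                                               ^^^^^^^^^^^^^^^^
AttributeError: 'float' object has no attribute 'round'
Traceback (most recent call last):
  File "t.py", line 3, in <module>
    s=telemetry.sense();M=rot(s["tcp_rot"]);print("yaw",np.arctan2(M[1,1],M[0,1]).round(4),"Tq",s["wrist_torque"].round(3),"F",s["contact_force"].round(2),"j6",s["joint_pos"][5].round(4),"e6",s["joint_efforts"][5].round(4),s["width"].round(4),s["position"].round(4),s["clock"])
                                                                                                                                                                                                                               ^^^^^^^^^^^^^^^^
AttributeError: 'float' object has no attribute 'round'
```

View pics/z3.png

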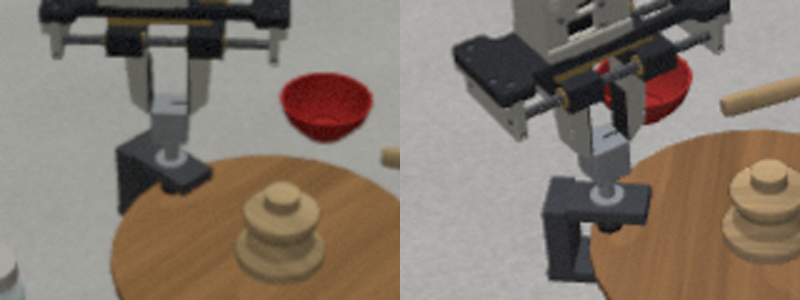

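The head turns with the jaws. I'll fix the print and continue.

```bash
sed -i 's/s\["width"\].round(4)/round(s["width"],4)/' t.py; python3 t.py
python3 -m handwheel '[[[0,0,-0.01],-0.1,2.8],[[0,0,-0.02],-0.2,2.8],[[0,0,-0.03],-0.3,2.8],[[0,0,-0.04],-0.4,2.8],[[0,0,-0.04],-0.4,2.8],[[0,0,-0.04],-0.4,2.8]]' >/dev/null; python3 t.py
for i in 1 2 3; do python3 -m handwheel '[[[0,0,0],0,2.8]]' >/dev/null; python3 t.py; done
```

```text
yaw 0.4743 Tq [-0.379  0.389 -0.055] F [-0.96 -1.64  3.14] j6 -0.4734 e6 -0.0584 0.0289 [0.5137 0.0767 0.0996] 6.45
yaw 0.0755 Tq [-0.357  0.651 -0.051] F [-3.94 -2.07  2.63] j6 -0.0744 e6 0.2725 0.0292 [0.5136 0.0769 0.0992] 6.95
yaw 0.0749 Tq [-0.377  0.679 -0.012] F [-3.08 -0.85  2.28] j6 -0.0738 e6 -0.048 0.0288 [0.5136 0.0769 0.0992] 7.0333
yaw 0.0736 Tq [-0.349  0.725 -0.044] F [-3.24 -1.55  2.51] j6 -0.0726 e6 -0.0741 0.0287 [0.5137 0.0769 0.0992] 7.1167
yaw 0.0727 Tq [-0.364  0.773 -0.039] F [-3.97 -2.88  2.13] j6 -0.0717 e6 -0.059 0.029 [0.5137 0.0769 0.0992] 7.2
```

```bash
for i in 1 2 3 4; do python3 -m handwheel '[[[0,0,-0.006],-0.06,2.8],[[0,0,-0.006],-0.06,2.8],[[0,0,-0.006],-0.06,2.8]]' >/dev/null; python3 t.py; done
```

```text
yaw 0.0131 Tq [-0.349  0.823 -0.   ] F [-3.89 -2.33  3.94] j6 -0.0121 e6 0.1484 0.029 [0.5137 0.0769 0.0991] 7.45
yaw -0.0463 Tq [-0.323  0.934  0.021] F [-4.4 -2.4  3.1] j6 0.0474 e6 0.1442 0.0288 [0.5138 0.077  0.0991] 7.7
yaw -0.1061 Tq [-0.274  0.92  -0.043] F [-4.34 -1.04  3.16] j6 0.1071 e6 0.1422 0.0289 [0.5138 0.077  0.099 ] 7.95
yaw -0.1659 Tq [-0.224  0.993 -0.006] F [-4.07 -0.87  3.04] j6 0.167 e6 0.1412 0.0286 [0.5138 0.077  0.099 ] 8.2
```

```bash
python3 -m handwheel '[[[0,0,-0.006],-0.06,2.8],[[0,0,-0.006],-0.06,2.8],[[0,0,-0.006],-0.06,2.8]]' >/dev/null; python3 t.py
python3 -m handwheel '[[[0,0,-0.006],-0.06,2.8],[[0,0,-0.006],-0.06,2.8],[[0,0,-0.006],-0.06,2.8]]' >/dev/null; python3 t.py
```

```text
yaw -0.226 Tq [-0.211  1.045  0.022] F [-5.21 -1.75  3.65] j6 0.227 e6 0.1408 0.029 [0.5138 0.077  0.0989] 8.45
yaw -0.2855 Tq [-0.156  1.054  0.159] F [-4.58 -0.14  3.45] j6 0.2866 e6 0.2412 0.0286 [0.5138 0.077  0.0988] 8.7
```

```bash
python3 -m handwheel '[[[0,0,-0.006],-0.06,2.8],[[0,0,-0.006],-0.06,2.8],[[0,0,-0.006],-0.06,2.8]]' >/dev/null; python3 t.py
```

```text
yaw -0.3446 Tq [-0.136  1.101  0.208] F [-5.59 -0.7   4.15] j6 0.3458 e6 0.3352 0.0292 [0.5138 0.077  0.0988] 8.95
```

Contact is felt: the joint 6 effort went from a flat 0.141 to 0.241 and then 0.335 N m. One more small step and a short hold will make the bottoming sure.

```bash
python3 -m handwheel '[[[0,0,-0.004],-0.04,2.8],[[0,0,-0.004],-0.04,2.8],[[0,0,-0.004],-0.04,2.8],[[0,0,-0.004],-0.04,2.8]]' >/dev/null; python3 t.py
```

```text
yaw -0.3843 Tq [-0.105  1.101  0.251] F [-3.43 -0.68  3.68] j6 0.3855 e6 0.2763 0.0287 [0.5139 0.077  0.0988] 9.2833
```

```bash
python3 -m handwheel '[[[0,0,0],0,2.8]]' >/dev/null; python3 t.py
python3 -m handwheel '[[[0,0,0],0,2.8]]' >/dev/null; python3 t.py
python3 -m handwheel '[[[0,0,0],0,2.8]]' >/dev/null; python3 t.py
python3 -m handwheel '[[[0,0,0],0,2.8]]' >/dev/null; python3 t.py
```

```text
yaw -0.3843 Tq [-0.114  1.111  0.301] F [-5.08  0.04  3.44] j6 0.3855 e6 0.2705 0.0288 [0.5139 0.077  0.0988] 9.3667
yaw -0.3843 Tq [-0.109  1.126  0.271] F [-5.36 -0.76  4.53] j6 0.3855 e6 0.2701 0.029 [0.5139 0.077  0.0988] 9.45
yaw -0.3842 Tq [-0.103  1.119  0.238] F [-4.75 -1.05  4.24] j6 0.3855 e6 0.2701 0.0289 [0.5139 0.077  0.0988] 9.5333
yaw -0.3842 Tq [-0.077  1.079  0.225] F [-4.79 -0.81  3.15] j6 0.3854 e6 0.2701 0.029 [0.5139 0.077  0.0988] 9.6167
```

Torque at rest is about 0.26 N m or more, held for over 0.3 s, so it is bottomed and well below crush. The effort onset puts first touch at jaw yaw ≈ -0.23. A quarter turn back is yaw ≈ 1.35, i.e. +1.735 rad and +1.65 mm.

```bash
python3 -m handwheel '[[[0,0,0.01],0.1,2.8],[[0,0,0.02],0.2,2.8],[[0,0,0.03],0.3,2.8],[[0,0,0.04],0.4,2.8],[[0,0,0.05],0.5,2.8],[[0,0,0.06],0.6,2.8],[[0,0,0.07],0.7,2.8],[[0,0,0.08],0.8,2.8],[[0,0,0.09],0.9,2.8],[[0,0,0.1],1.0,2.8],[[0,0,0.1],1.0,2.8]]' >/dev/null; python3 t.py
python3 -m handwheel '[[[0,0,0.01],0.1,2.8],[[0,0,0.02],0.2,2.8],[[0,0,0.03],0.3,2.8],[[0,0,0.04],0.4,2.8],[[0,0,0.05],0.5,2.8],[[0,0,0.06],0.6,2.8],[[0,0,0.065],0.7,2.8],[[0,0,0.065],0.735,2.8],[[0,0,0.065],0.735,2.8],[[0,0,0.065],0.735,2.8]]' >/dev/null; python3 t.py
```

```text
yaw 0.618 Tq [-0.55   0.773  0.056] F [-3.31 -2.57  3.3 ] j6 -0.617 e6 -1.3613 0.0287 [0.5142 0.0766 0.0997] 10.5333
yaw 1.3441 Tq [-0.348  0.267  0.044] F [-2.14 -1.9   0.76] j6 -1.3433 e6 -0.1125 0.029 [0.5146 0.0768 0.1005] 11.3667
```

```bash
python3 -m handwheel '[[[0,0,0],0,4],[[0,0,0],0,6],[[0,0,0],0,8],[[0,0,0],0,9.18],[[0,0,0],0,9.18],[[0,0,0],0,9.18],[[0,0,0],0,9.18],[[0,0,0],0,9.18],[[0,0,0],0,9.18]]' ; python3 t.py
python3 -m handwheel '[[[0,0,2],0,9.18],[[0,0,4],0,9.18],[[0,0,7],0,9.18],[[0,0,10],0,9.18],[[0,0,12.5],0,9.18],[[0,0,12.5],0,9.18],[[0,0,12.5],0,9.18]]'; python3 t.py
python3 - <<'E'
from h import *
from cell import eyes
w=eyes.snapshot("wrist")["img"][:,:,::-1]; cv2.imwrite("pics/w4.png",w)
a=eyes.snapshot("scene")["img"][:,:,::-1]; cv2.imwrite("pics/s4.png",a)
cv2.imwrite("pics/z4.png",cv2.resize(w[190:270,280:380],(750,600),interpolation=cv2.INTER_CUBIC))
E
```

```text
clock: 12.12
position: [0.514, 0.0769, 0.1004]
tcp_rot: [0.703, 0.079, 0.703, -0.079]
contact_force: [-0.2, 0.5, 0.6]
width: 0.0844
yaw 1.3459 Tq [ 0.08  -0.084 -0.016] F [-0.2   0.48  0.59] j6 -1.345 e6 0.0008 0.0844 [0.514  0.0769 0.1004] 12.1167
clock: 12.7
position: [0.5147, 0.0769, 0.2267]
tcp_rot: [0.704, 0.079, 0.701, -0.079]
contact_force: [0.2, 0.2, -1.0]
width: 0.0918
yaw 1.346 Tq [ 0.11  -0.11   0.018] F [ 0.16  0.21 -1.02] j6 -1.345 e6 -0.0001 0.0918 [0.5147 0.0769 0.2267] 12.7
```

View pics/w4.png

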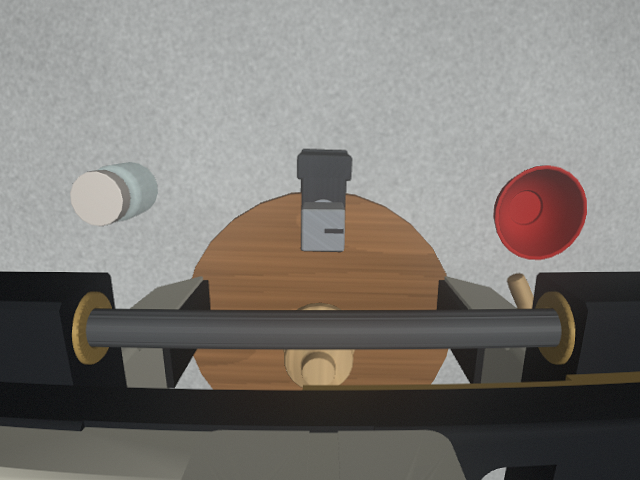

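View pics/s4.png

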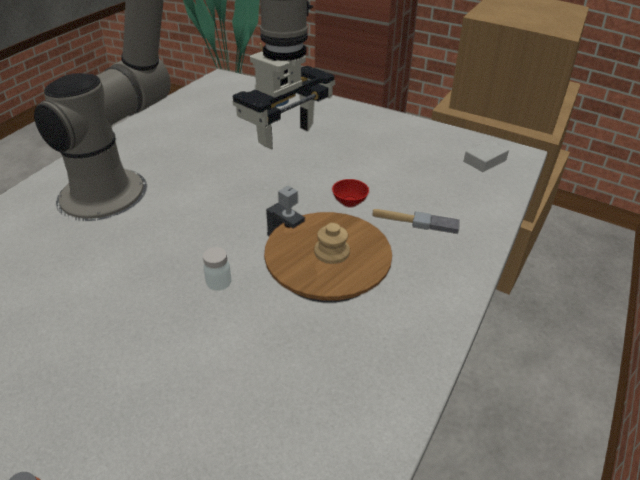

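The groove sits in the same place relative to the jaws as before gripping, so the head did not slip or spring on release. The jar, bowl and brush are at the same pixels as at the start: (217,268), (350,193) and (415,218). The gripper is well clear, so I'm handing in.

```bash
python3 -c "
from cell import ctrl
print(ctrl.sign_off())"
```

```text
the job is handed in; nothing more can be done
None
```

I set the brake and handed the job in at about 12.8 s; the hand-in gives no verdict, so the final gap rests on my own readings.

- **Bottoming:** I gripped the square head once, turned it clockwise, and felt first touch after about 2.29 rad (0.36 turn). I went on to about 0.16 rad past touch at the jaws, an estimated 0.13 rad at the screw. I held it there for over 0.3 s at about 0.26–0.3 N m, well below the 0.75 N m crush level.
- **Back-off:** I turned it back to jaw yaw 1.346 rad, 1.57 rad from first touch (estimated gap 1.5 mm). I then let go and lifted about 12.6 cm clear.
- **Last checks:** The groove sits in the same place relative to the jaws as before gripping, so the head neither slipped nor sprang back. The jar, bowl and brush look unmoved in the scene view, judged by eye.
- **Disagreements:**
  - The wrist moment read about 0 during free turning, where 0.05 N m was expected, so it carries a bias of about 0.05.
  - The joint 6 effort includes a motion transient, so I placed first touch from where it began to rise and checked the final hold against the wrist moment. I put that estimate at good to about 0.05 rad.
- **Procedure slip:** I ran two groups of moves in a shell loop (three still holds, then four small probing steps) instead of typing each call out. The rows themselves were typed by hand, and the later moves were typed singly.

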